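Start the clamp bolt of an autosampler vial rack

ROBOT

A 6-joint arm with a two-finger parallel gripper is mounted at the origin on the work surface. World frame = base frame: x ahead of the robot, y to its left, z up, the work surface at z = 0. Lengths are in m, angles in rad, forces in N, time in s.
With the tool pointing down it reaches from about 0.275 to 1 m from the base axis. Payload 8.4 kg.
Tool frame: the origin (TCP) lies midway between the tips of the shut fingers; the grasp point (between the pads) lies 19 mm behind it; y points along the fingers, x is the direction in which the jaws open and shut, and the axes are right-handed (so a half turn about y gives the same grasp; the last joint's range is limited). The gripper opens to 85 mm and grips with 20 to 120 N. Pads are 22 mm wide; open, the fingers measure 114 mm over their backs; the gripper's body (76 mm by 85 mm) begins 54 mm behind the grasp point. The pads swing forward as they close: fully open they stand 13 mm farther back than shut.
Start: joints at [1.343, 0.353, 1.633, -0, 1.155, -0.002], TCP at [0.14, 0.609, 0.231] pointing down, gripper open.
Joint ranges: [-2.63, 2.63], [-0.92, 2.1], [0.06, 2.66], [-1.3, 4.44], [0, 2.69], [-3.02, 3.02]. Speed limits (rad/s): [2.22, 2.22, 2.79, 3.14, 3.14, 3.14].

INTERFACE

Orientations are given as a rotation vector (axis times angle).
In Python, from workcell import * gives the robot as it stands. The module is installed in compiled form; this text tells all that it offers. Calls block until the motion is done:
- move_ptp(position, orientation): joint-space move of the TCP to a pose.
- servo_line(position, attitude=None, max_speed=0.15, contact_N=None): straight line of the TCP; attitude=None keeps the orientation; max_speed is the mean speed in m/s. With contact_N (N) it stops when the force on the tool has changed by that much, and returns True; else False.
- move_joints(angles): joint-space move.
- command_gripper(opening, grip_force=None): finger opening in m; grip_force is the grip in N (None keeps the last); returns when the fingers have stopped.
- dwell(seconds).
- inverse_kinematics(position, orientation): joint angles nearest the present ones, or None.
- read_state(): the state.
- capture(name): name is "side" or "top" or "wrist"; returns a dict with "frame" (480x640x3 uint8, red, green, blue), "fx", "fy", "cx", "cy" (pixels), "R" (3x3) and "t" (3): a world point X has camera coordinates R X + t; the wrist camera has in their place "mount" (4x4, takes a point from camera to tool coordinates, whose origin is the TCP and whose axes are the tool frame's). Camera axes: x right, y down, z forward; pixel columns grow to the right and rows downward; lengths in m; the calibration is good to about 2 mm. A picture is of the moment at which its call begins: read the wrist's pose just before it. There is no depth.
A pose or a line that the arm cannot do raises PlanningError and nothing moves.
- job_done(): hands the job in, once; it reports no verdict.
The state is a dict: "time": time; "joint_positions": joint angles; "qvel": joint speeds; "joint_efforts": joint torques, N m; "position": TCP position; "orientation": TCP orientation; "wrist_force": force on the tool from outside, world axes, zero at the start; "torque": the same for the moment, N m; "opening": finger opening in m.
Only numpy, scipy, OpenCV 4.12 (cv2) and the standard library are available. Lean on these libraries where they do the work, as an engineer would, in place of code of your own. Each camera call takes 0.05 s, during which the arm holds its last target. There are 200 camera calls.

TASK

Push the blue vial rack fully home on its slideway with its tan front handle. Then take the black handle of the crank and turn the clamp bolt backward (counterclockwise seen from above) until you notice its thread drop, turn it forward (clockwise) one full turn to start it, and finish still gripping the crank handle between the fingers, keeping the bolt there: do not let go. Leave the vials, dish, bottles and tools around it undisturbed.

Things in the scene. Friction and masses are not known exactly. Their poses are not given: they have to be found in the camera images.
- station: Dark grey deck plate 270 (x) x 300 (y) x 12 mm fixed to the table, origin on the table top. Its +x is the way the rack is pushed home, z up. It carries the rack slideway (-y side) and the clamp: aluminium boss with crank on top (+y side). Two loose 32 mm vials stand on the deck beyond the clamp; the rack's own vials are fixed, caps reach 79 mm above the table.
- rack_push (a point): Centre of the flat front face (facing the station's -x) of the tan handle block on the rack's front. Block 70 mm wide (station y), from 17 to 47 mm above the table, this point at 31.5 mm; it sticks out 50 mm before the blue rack body (120 x 100 mm, top 58 mm above the table). Its front is free to be pushed with shut fingers.
- rack (a joint): How far the rack is drawn out, m: 0 = fully home against its end stop, up to 0.07 drawn out along the station's -x. About 2 N moves it, it stays where it is left.
- crank_axis (a point): Point on the vertical axis of the clamp bolt and crank, 140 mm above the table, the same height as the middle of the crank's handle. Fixed to the station.
- knob_grip (a point): Middle of the crank's black upright round handle: 20 mm diameter, 40 mm tall (120 to 160 mm above the table), 50 mm from crank_axis, on a steel arm (top at 98 mm). It spins freely on its pin, so a firm grip from above can lead it round the circle without turning the gripper. It keeps its height: only the bolt inside rises and drops. Turning takes under 2 N.
- crank (a joint): Angle of the crank, rad, growing clockwise seen from above (forward, screwing in). Its zero says nothing of where the thread starts, which is hidden in the boss and differs each time: the drop comes after 1 to 4.5 rad of backward turning. About 0.8 rad further back is a hard stop: do not force it. Turned forward before the drop, the bolt only sinks a little and jams.
- bolt (a joint): Height of the bolt, m, up positive. It turns with the crank, slides in the hub and a 4 N spring presses it down. It starts riding on the thread's end at about +0.004 to +0.009; turning backward lifts it slowly, at most to +0.010, then it drops suddenly to 0 (the thread drop). Forward from there screws it in, 8 mm down a turn: one turn ends at about -0.0078.
- bolt_tip (a point): Centre of the top face of the bolt's red tip, on the crank axis; seen through the clear sight cap (16 mm wide, top 120 mm above the table) that covers it on the hub; 108 mm above the table when the bolt's height is 0.
- knob: The crank's black handle; origin at the centre of its underside, 20 mm below knob_grip.
- vial0: Loose capped glass vial, 12 mm diameter, 32 mm tall, on the deck; bystander.
- vial1: Loose capped glass vial as vial0, on the deck; bystander.
- vial2: Loose capped glass vial as vial0, on the table; bystander.
- cap_dish: White dish, 64 mm across, 28 mm tall, origin under its centre; bystander.
- solvent: Amber bottle, 68 mm across, 150 mm tall, origin under its centre; bystander.
- driver: Screwdriver with yellow handle, 170 mm long, lying on the table; bystander.
- beaker: Clear beaker, 66 mm across, 80 mm tall, origin under its centre; bystander.

How it is judged:
By the outcome, as a careful person would: the job done as asked, in the order asked, and still so for the second after the job is handed in, while the arm keeps its last pose, push and grip.
It also fails if it takes over 67 s, if anything falls off the work surface, if the arm or the gripper's body presses on something with over 40 N, if the wrist force passes 120 N, or if a joint passes its speed limit or range.

## Working session

There is one attempt and no reset: what is moved stays moved. The work goes in short steps, each a Python script; the robot and the scene stay as the last script left them, time stands still between calls to the robot, and variables do not carry over. Pictures are saved under pics/ and viewed, on a budget of 10 in all, crops included, one or two more only if the job needs it, and the job is handed in when it is done.

```bash
mkdir -p pics; ls
python3 - <<'E'
from workcell import *
import cv2,pickle
s=read_state();print(s)
d={}
for n in("side","top","wrist"):
    c=capture(n);d[n]=c
    cv2.imwrite(f"pics/{n}0.png",c["frame"][:,:,::-1])
    print(n,{k:v for k,v in c.items() if k!="frame"})
pickle.dump((s,d),open("c0.pkl","wb"))
E
```

```text
pics
{'time': 0.0, 'joint_positions': array([ 1.34259209e+00,  3.53641255e-01,  1.63411641e+00,  1.94246021e-05,
        1.15519402e+00, -2.38100380e-03]), 'qvel': array([ 9.74920713e-04, -5.76722724e-05,  3.58864495e-04, -1.46167559e-03,
        3.82799302e-04,  1.32067814e-04]), 'joint_efforts': array([ 2.10513746e-03, -6.05243683e+01, -3.42061722e+01,  1.42768804e-04,
        9.42763902e-03, -1.89145629e-05]), 'position': array([0.1398207 , 0.60868422, 0.23057356]), 'orientation': array([-1.30844685, -1.0404681 ,  1.04226719]), 'wrist_force': array([ 0.45180877, -0.31551943, -0.08127592]), 'torque': array([-0.00207041,  0.00996342, -0.02584698]), 'opening': 0.08534897468163909}
side {'fx': 474.0591630692805, 'fy': 474.0591630692805, 'cx': 315.82286122412785, 'cy': 238.09978003983986, 'R': array([[ 0.85152885, -0.52430204,  0.00244848],
       [-0.30388436, -0.49733912, -0.81259344],
       [ 0.42726212,  0.6912027 , -0.5828258 ]]), 't': array([-0.44588006,  0.23093716,  0.82649723])}
top {'fx': 542.8225284400047, 'fy': 542.8225284400047, 'cx': 317.75140379848585, 'cy': 238.12632051207342, 'R': array([[ 0.01729058, -0.99984187,  0.00415577],
       [-0.98482877, -0.01774843, -0.17261889],
       [ 0.17266535, -0.00110804, -0.98497992]]), 't': array([-0.02325072,  0.53400185,  1.30702445])}
wrist {'fx': 366.1012591066118, 'fy': 366.1012591066118, 'cx': 313.72054718151884, 'cy': 244.47754921119903, 'mount': array([[ 9.99998976e-01,  1.41651059e-03, -2.02677629e-04,
        -1.01429215e-03],
       [ 5.73178516e-04, -2.66742652e-01,  9.63767622e-01,
        -1.43874097e-01],
       [ 1.31112428e-03, -9.63766751e-01, -2.66743191e-01,
         6.72032735e-02],
       [ 0.00000000e+00,  0.00000000e+00,  0.00000000e+00,
         1.00000000e+00]])}
```

View images.

View pics/top0.png

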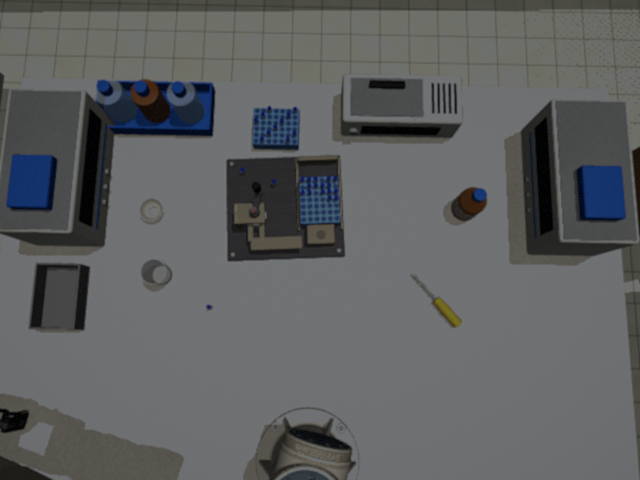

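View pics/side0.png

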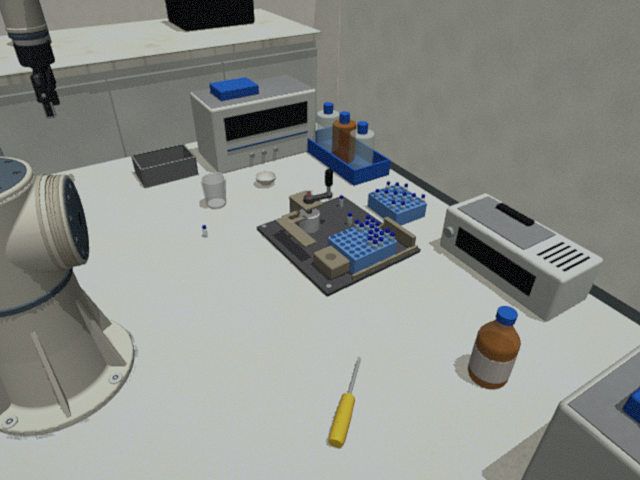

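Top view: the station deck spans about (227–344, 157–260). The rack is at (320,190), the tan handle block at (321,234), the boss and hub at about (254,211) and the black knob at (256,188). The side view agrees: knob at (328,178), tan block at (331,262). No bystander lies close to the knob's circle apart from the deck vials at (242,171) and (274,182).

```bash
cat > h.py <<'E'
import numpy as np,cv2
from scipy.spatial.transform import Rotation as Ro
def ray(c,uv,s=None):
    d=np.array([(uv[0]-c["cx"])/c["fx"],(uv[1]-c["cy"])/c["fy"],1.])
    if "R" in c: return -c["R"].T@c["t"], c["R"].T@d
    M=c["mount"];R=Ro.from_rotvec(s["orientation"]).as_matrix()
    return s["position"]+R@M[:3,3], R@M[:3,:3]@d
def onz(c,uv,z,s=None):
    o,d=ray(c,uv,s); return o+d*(z-o[2])/d[2]
def cross(*rays):
    A=np.zeros((3,3));b=np.zeros(3)
    for o,d in rays:
        d=d/np.linalg.norm(d);P=np.eye(3)-np.outer(d,d);A+=P;b+=P@o
    x=np.linalg.solve(A,b)
    return x,[np.linalg.norm((np.eye(3)-np.outer(d,d)/(d@d))@(x-o)) for o,d in rays]
def proj(c,X,s=None):
    X=np.asarray(X,float)
    if "R" in c: p=c["R"]@X+c["t"]
    else:
        M=c["mount"];R=Ro.from_rotvec(s["orientation"]).as_matrix()
        p=M[:3,:3].T@(R.T@(X-s["position"])-M[:3,3])
    return np.array([c["fx"]*p[0]/p[2]+c["cx"],c["fy"]*p[1]/p[2]+c["cy"]])
E
python3 - <<'E'
from h import *
import pickle
s,d=pickle.load(open("c0.pkl","rb"))
R=Ro.from_rotvec(s["orientation"]).as_matrix();print(R.round(3))
t=d["top"]
f=t["frame"];g=f.max(2)
m=(g<110).astype(np.uint8);m[:, :215]=0;m[:,355:]=0;m[:150]=0;m[270:]=0
m=cv2.morphologyEx(m,cv2.MORPH_CLOSE,np.ones((25,25)))
n,l,st,ce=cv2.connectedComponentsWithStats(m);i=1+st[1:,4].argmax();print(st[i])
pts=cv2.findContours((l==i).astype(np.uint8),0,2)[0][0]
r=cv2.minAreaRect(pts)
P=np.array([onz(t,u,.012) for u in cv2.boxPoints(r)]);print(P.round(4),P.mean(0),np.linalg.norm(np.diff(P,axis=0),axis=1))
for n,b,sc in(("top",(220,150,130,120),5),("side",(250,160,180,140),4)):
    x,y,w,h=b;im=d[n]["frame"][y:y+h,x:x+w,::-1]
    cv2.imwrite(f"pics/{n}crop.png",cv2.convertScaleAbs(cv2.resize(im,None,fx=sc,fy=sc,interpolation=2),alpha=1.5))
E
```

```text
[[ 0.224 -0.    -0.975]
 [ 0.975 -0.001  0.224]
 [-0.001 -1.     0.   ]]
[  226   150   120   112 12528]
[[ 0.7682  0.24    0.012 ]
 [ 0.7867 -0.0713  0.012 ]
 [ 0.4929 -0.0852  0.012 ]
 [ 0.4757  0.2152  0.012 ]] [0.63088745 0.07469294 0.012     ] [0.31193016 0.29415604 0.30089397]
```

View pics/topcrop.png

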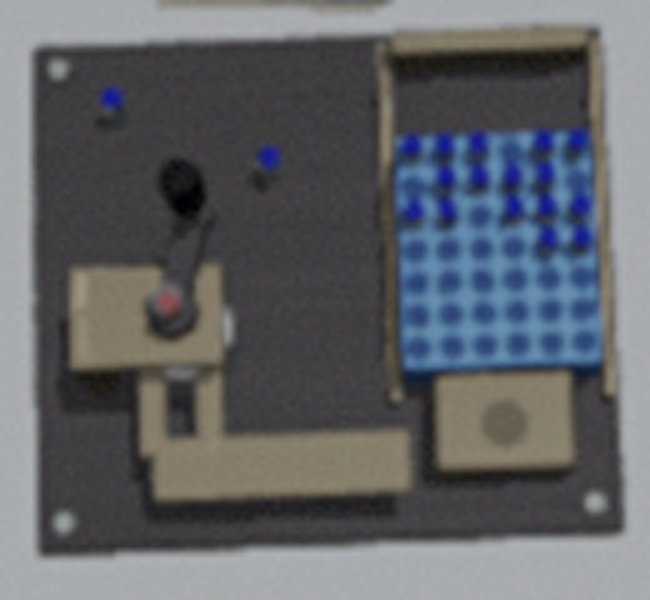

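View pics/sidecrop.png

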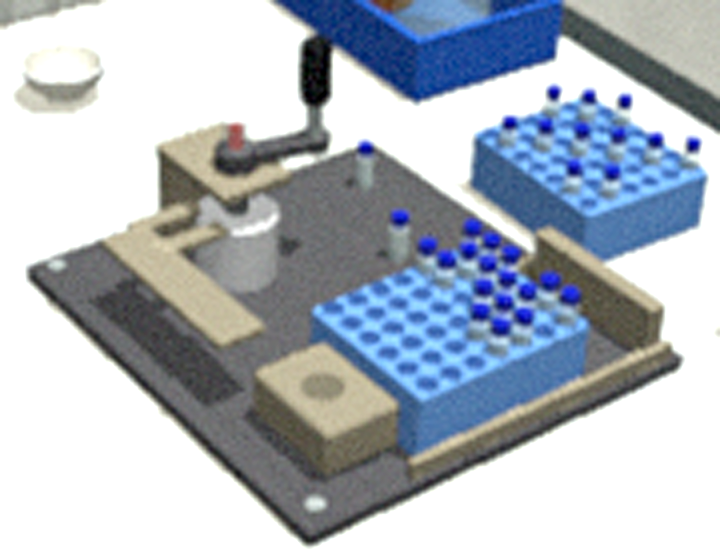

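The top crop shows the handle block top at (435–575, 375–470), the knob at (180,185) and the red tip at (167,302). The side crop shows the knob at (315,72) and the red tip at (236,130). I can triangulate from these.

Run:
```python
from h import *
import pickle
s,d=pickle.load(open("c0.pkl","rb"));t,sd=d["top"],d["side"]
T=lambda x,y:((x+.5)/5-.5+220,(y+.5)/5-.5+150)
S=lambda x,y:((x+.5)/4-.5+250,(y+.5)/4-.5+160)
C=np.array([onz(t,T(*p),.012) for p in((35,47),(603,28),(622,532),(40,553))]);print(C.round(4),np.linalg.norm(C-np.roll(C,-1,0),axis=1))
sx=(C[0]+C[1]-C[2]-C[3])[:2];yaw=np.arctan2(sx[1],sx[0]);sy=(C[0]+C[3]-C[1]-C[2])[:2]
print("yaw",yaw,np.arctan2(-sy[0],sy[1]),C.mean(0))
B=np.array([onz(t,T(*p),.047) for p in((435,375),(573,371),(577,467),(437,472))]);print("block",B.round(4),np.linalg.norm(B-np.roll(B,-1,0),axis=1))
print("front mid",(B[2]+B[3])/2, np.arctan2(*( (B[3]-B[2])[:2]*[-1,1])))
# red tip: centroid in both
def red(c,b):
    x,y,w,h=b;f=c["frame"][y:y+h,x:x+w].astype(int);m=(f[...,0]>1.35*np.maximum(f[...,1],f[...,2]))&(f[...,0]>60)
    v,u=np.nonzero(m);return (u.mean()+x,v.mean()+y),len(u),(v.min()+y,v.max()+y)
rt=red(t,(246,204,18,14));rs=red(sd,(300,184,20,20));print(rt,rs)
print("tip",cross(ray(t,rt[0]),ray(sd,rs[0])))
def dark(c,b,th):
    x,y,w,h=b;f=c["frame"][y:y+h,x:x+w].max(2);v,u=np.nonzero(f<th);return (u.mean()+x,v.mean()+y),len(u),(u.min()+x,u.max()+x,v.min()+y,v.max()+y)
kt=dark(t,(248,178,18,18),25);ks=dark(sd,(318,166,20,22),45);print(kt,ks)
print("knob",cross(ray(t,kt[0]),ray(sd,ks[0])), "top from topcam z=.15",onz(t,kt[0],.145))
print("side cam pos",ray(sd,(0,0))[0])
```

```text
[[ 0.7468  0.2288  0.012 ]
 [ 0.7627 -0.069   0.012 ]
 [ 0.4954 -0.0814  0.012 ]
 [ 0.4794  0.2139  0.012 ]] [0.2983131  0.26758694 0.29578982 0.26779063]
yaw 0.0510056942505358 0.05390953416397955 [0.62107151 0.07308199 0.012     ]
block [[ 0.5681  0.0147  0.047 ]
 [ 0.5714 -0.0544  0.047 ]
 [ 0.5227 -0.057   0.047 ]
 [ 0.5189  0.0127  0.047 ]] [0.06914106 0.04877059 0.06972349 0.04922244]
front mid [ 0.52081244 -0.02214649  0.047     ] 0.05415406352941432
((np.float64(253.3846153846154), np.float64(210.3846153846154)), 13, (np.int64(209), np.int64(212))) ((np.float64(308.3333333333333), np.float64(193.88888888888889)), 18, (np.int64(191), np.int64(196)))
tip (array([0.58949237, 0.14198563, 0.10475675]), [np.float64(0.0004824246550474954), np.float64(0.0004824246550473319)])
((np.float64(256.15), np.float64(187.3)), 80, (np.int64(252), np.int64(260), np.int64(182), np.int64(193))) ((np.float64(328.65), np.float64(177.23)), 100, (np.int64(326), np.int64(332), np.int64(169), np.int64(186)))
knob (array([0.63855606, 0.13293383, 0.13908942]), [np.float64(0.0015533434270281834), np.float64(0.0015533434270283129)]) top from topcam z=.15 [0.63552386 0.13291539 0.145     ]
side cam pos [ 0.09672697 -0.69019886  0.67045366]
```

The checks hold: knob to axis is 49.9 mm at 139 mm height, block 70 x 49 mm, yaw 0.053. Next, push the rack.

```bash
cat >> h.py <<'E'
def ori(a):
    z=np.array([np.cos(a),np.sin(a),0]);y=np.array([0,0,-1.]);return Ro.from_matrix(np.c_[np.cross(y,z),y,z]).as_rotvec()
E
python3 - <<'E'
from h import *
from workcell import *
u=np.array([np.cos(.0525),np.sin(.0525),0]);f=np.array([.5208,-.0221,.026])
o=ori(np.pi+.0525)
command_gripper(0)
p=f-.045*u
move_ptp(p+[0,0,.17],o);servo_line(p,max_speed=.2)
s=read_state();print(s["time"],s["position"],s["joint_positions"],s["wrist_force"])
h=servo_line(p+.14*u,max_speed=.05,contact_N=9)
s=read_state();print(h,s["time"],s["position"],(s["position"]-f)@u,s["wrist_force"])
c=capture("top");cv2.imwrite("pics/x.png",c["frame"][...,::-1])
E
```

```text
4.4583 [ 0.47645549 -0.02437148  0.02662197] [-5.42598545e-02  4.39550306e-01  2.09251703e+00  2.09628044e-05
  6.08590791e-01 -1.67776928e+00] [-0.29786066 -0.30911519  0.51797841]
True 6.0833 [ 0.55692152 -0.01993098  0.02529395] 0.036185571253662306 [-0.13979355  0.42787949  0.93185042]
```

Run:
```python
from h import *
from workcell import *
u=np.array([np.cos(.0525),np.sin(.0525),0]);f=np.array([.5208,-.0221,.026])
s=read_state();p0=s["position"]
for k in range(2):
    h=servo_line(p0+.03*u,max_speed=.025,contact_N=10)
    s=read_state();print(h,s["time"],(s["position"]-f)@u,s["wrist_force"])
dwell(.3);s=read_state();print((s["position"]-f)@u,s["wrist_force"])
c=capture("top");x=c["frame"][145:275,215:355,::-1]
cv2.imwrite("pics/t2.png",cv2.convertScaleAbs(cv2.resize(x,None,fx=4,fy=4,interpolation=2),alpha=1.5))
```

```text
True 6.55 0.036060656579601835 [-0.47075074  0.72335402  0.00382143]
True 6.9333 0.03598986290905891 [ 1.17588042 -0.66312385  0.11902359]
0.03570117220749765 [-0.26629552 -0.70203446  0.06467065]
```

View pics/t2.png

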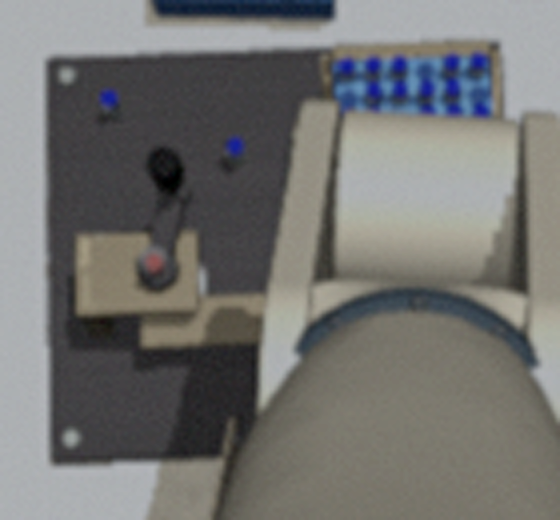

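Top crop: the rack's far edge is flush against the end-stop wall at the top (y≈45–60), and three pushes stopped at the same place. Next I retreat and plan the grasp.

Run:
```python
from h import *
from workcell import *
u=np.array([np.cos(.0525),np.sin(.0525),0])
s=read_state();p=s["position"]
servo_line(p-.02*u,max_speed=.1);servo_line(p-.02*u+[0,0,.2],max_speed=.25)
command_gripper(.05,40)
ax=np.array([.5895,.142,0]);kn=np.array([.6386,.1329,0]);phi=np.arctan2(-.0091,.0491)
for a in(-60,-50,-70):
  for th in (0,1,2,3,4,5):
    q=inverse_kinematics(ax+[.05*np.cos(phi+th),.05*np.sin(phi+th),.13],ori(phi+np.radians(a)+.9*th))
    print(a,th,None if q is None else np.round(q,2))
move_ptp([.6386,.1329,.23],ori(phi-np.pi/3))
s=read_state();print(s["time"],s["joint_positions"],s["position"])
c=capture("wrist");cv2.imwrite("pics/w1.png",cv2.convertScaleAbs(c["frame"][...,::-1],alpha=1.5))
t=capture("top");sd=capture("side")
import pickle;pickle.dump((s,{"wrist":c,"top":t,"side":sd}),open("c1.pkl","wb"))
```

```text
-60 0 [ 0.2   0.5   1.65 -0.    0.99  3.  ]
-60 1 [0.28 0.49 1.66 0.   0.99 2.18]
-60 2 [ 0.32  0.44  1.76 -0.    0.95  1.32]
-60 3 [0.28 0.38 1.85 0.   0.91 0.38]
-60 4 [ 0.2   0.37  1.86 -0.    0.91 -0.6 ]
-60 5 [ 0.15  0.43  1.77 -0.    0.94 -1.55]
-50 0 [0.2  0.5  1.65 0.   0.99 2.83]
-50 1 [ 0.28  0.49  1.66 -0.    0.99  2.  ]
-50 2 [ 0.32  0.44  1.76 -0.    0.95  1.14]
-50 3 [0.28 0.38 1.85 0.   0.91 0.21]
-50 4 [ 0.2   0.37  1.86  0.    0.91 -0.78]
-50 5 [ 0.15  0.43  1.77 -0.    0.94 -1.72]
-70 0 None
-70 1 [ 0.28  0.49  1.66 -0.    0.99  2.35]
-70 2 [0.32 0.44 1.76 0.   0.95 1.49]
-70 3 [ 0.28  0.38  1.85 -0.    0.91  0.56]
-70 4 [ 0.2   0.37  1.86 -0.    0.91 -0.43]
-70 5 [ 0.15  0.43  1.77 -0.    0.94 -1.37]
12.9833 [ 2.02780871e-01  3.96135371e-01  1.57240679e+00 -3.43822864e-05
  1.17304413e+00  3.00388182e+00] [0.63859613 0.13282    0.2300098 ]
```

View pics/w1.png

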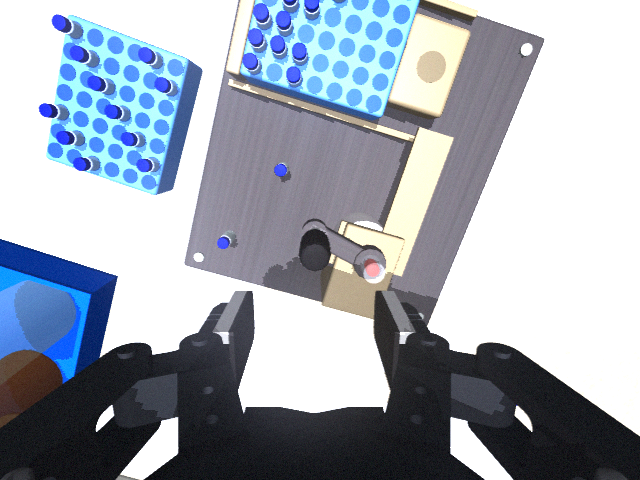

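Wrist view: the rack sits flush against its stop, the knob is centred between the pads at about (315,250), and the red tip is visible at (372,268). Next I check the projection, descend and grip.

```bash
cat >> h.py <<'E'
AX=np.array([.5895,.142]);PHI=-.183
def redw(f):
    f=f.astype(int);m=((f[...,0]>1.5*np.maximum(f[...,1],f[...,2]))&(f[...,0]-f[...,1]>35)).astype(np.uint8)
    return m
def tipw(c,s):
    "largest red blob in the wrist picture near the axis -> (uv, area, height on the axis)"
    p=proj(c,[*AX,.106],s);m=redw(c["frame"]);n,l,st,ce=cv2.connectedComponentsWithStats(m)
    k=[i for i in range(1,n) if st[i,4]>8 and np.hypot(*(ce[i]-p))<60]
    if not k: return None
    i=max(k,key=lambda i:st[i,4]);o,d=ray(c,ce[i],s)
    # height: vertical axis line nearest the ray
    A=np.c_[d,-np.array([0,0,1.])];x=np.linalg.lstsq(A,np.array([*AX,0])-o,rcond=None)[0]
    return ce[i].round(1),st[i,4],round(x[1],4)
E
python3 - <<'E'
from h import *
from workcell import *
import pickle
s,d=pickle.load(open("c1.pkl","rb"));c=d["wrist"]
print("knob top proj",proj(c,[.6386,.1329,.16],s),"bottom",proj(c,[.6386,.1329,.12],s),tipw(c,s),proj(c,[*AX,.112],s))
f=c["frame"][215:290,285:345].max(2);v,u=np.nonzero(f<30);print(u.mean()+285,v.mean()+215,v.min()+215,v.max()+215,u.min()+285,u.max()+285)
E
```

```text
knob top proj [312.85237678 259.34176785] bottom [313.02789631 242.44069715] (array([371.6, 267.7]), np.int32(159), np.float64(0.1057)) [370.15318543 271.65973114]
315.0898203592814 238.9131736526946 229 269 300 330
```

Run:
```python
from h import *
from workcell import *
k=[*(AX+.05*np.array([np.cos(PHI),np.sin(PHI)])),.128]
h=servo_line(k,attitude=ori(PHI-np.radians(57)),max_speed=.12,contact_N=12);print(h)
command_gripper(.0,45)
s=read_state();print(s["time"],s["position"],s["opening"],s["wrist_force"],s["torque"],s["joint_positions"][5])
c=capture("wrist");print(tipw(c,s))
cv2.imwrite("pics/w2.png",cv2.convertScaleAbs(c["frame"][...,::-1],alpha=1.5))
```

```text
False
14.5083 [0.63879394 0.13307138 0.1289442 ] 0.018784611027425915 [-2.74527393  0.24612317  6.20554814] [0.09449505 0.45501538 0.03893573] 2.951505685057482
(array([400.3, 334.4]), np.int32(392), np.float64(0.1043))
```

View pics/w2.png

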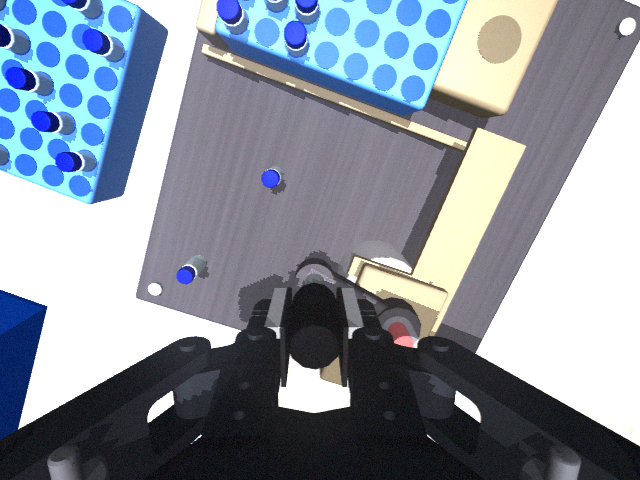

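Gripped: the knob is between the pads with opening 18.8 mm, and the red tip is visible at (402,335), partly behind the finger linkage. I'll turn backward in small steps, tracking the tip in both the wrist and side views.

```bash
cat >> h.py <<'E'
def sidered(c):
    p=proj(c,[*AX,.108]);x,y=(p-[9,12]).astype(int);f=c["frame"][y:y+24,x:x+18].astype(int)
    m=(f[...,0]>1.35*np.maximum(f[...,1],f[...,2]))&(f[...,0]>60);v,u=np.nonzero(m)
    return (round(v.mean()+y-p[1],1),len(v)) if len(v)>3 else None
def pose(th,yaw): return [*(AX+.05*np.array([np.cos(PHI+th),np.sin(PHI+th)])),.1285],ori(yaw)
E
cat > back.py <<'E'
import sys,json
from h import *
from workcell import *
th,end,st=map(float,sys.argv[1:4]);hs=[]
while th<end-1e-6:
    th+=st
    p,o=pose(th,PHI-np.radians(57)+.9*th)
    hit=servo_line(p,attitude=o,max_speed=.08,contact_N=15)
    s=read_state();c=capture("wrist");w=tipw(c,s);sd=sidered(capture("side"))
    e=np.array([-np.sin(PHI+th),np.cos(PHI+th)])
    print(round(th,2),hit,round(s["time"],2),"Ft %.1f Fr %.1f"%(s["wrist_force"][:2]@e,s["wrist_force"][:2]@[e[1],-e[0]]),w,sd,"err",np.round((s["position"]-p)*1e3,1))
    if w: hs.append(w[2])
    if hit or (len(hs)>1 and max(hs[-4:-1])-hs[-1]>.0045): print("STOP");break
cv2.imwrite(f"pics/b{th:.2f}.png",cv2.convertScaleAbs(c["frame"][...,::-1],alpha=1.5))
E
python3 back.py 0 0.6 0.15
```

```text
0.15 False 14.84 Ft 1.2 Fr -3.1 (array([401.1, 333.8]), np.int32(446), np.float64(0.1056)) (np.float64(1.3), 20) err [-0.1  0.3  0.5]
0.3 False 15.22 Ft 1.0 Fr -4.3 (array([401.7, 333.5]), np.int32(474), np.float64(0.1066)) (np.float64(1.3), 20) err [-0.3  0.1  0.4]
0.45 False 15.61 Ft 1.8 Fr -4.0 (array([402.4, 333. ]), np.int32(497), np.float64(0.1075)) (np.float64(1.2), 22) err [-0.4 -0.   0.4]
0.6 False 15.99 Ft 1.2 Fr -5.3 (array([403.1, 332.7]), np.int32(508), np.float64(0.1085)) (np.float64(1.2), 24) err [-0.5 -0.2  0.4]
```

```bash
python3 back.py 0.6 4.8 0.12
```

```text
0.72 False 16.35 Ft 1.2 Fr -5.1 (array([403.5, 332.2]), np.int32(523), np.float64(0.1092)) (np.float64(0.8), 24) err [-0.6 -0.4  0.4]
0.84 False 16.71 Ft 1.3 Fr -6.0 (array([404.1, 331.9]), np.int32(527), np.float64(0.11)) (np.float64(0.8), 24) err [-0.6 -0.5  0.4]
0.96 False 17.07 Ft 0.8 Fr -5.7 (array([404.6, 331.4]), np.int32(532), np.float64(0.1107)) (np.float64(0.9), 23) err [-0.6 -0.7  0.4]
1.08 False 17.43 Ft 0.9 Fr -5.6 (array([405.2, 331. ]), np.int32(544), np.float64(0.1114)) (np.float64(0.5), 26) err [-0.5 -0.8  0.4]
1.2 False 17.78 Ft 0.7 Fr -5.9 (array([405.5, 330.6]), np.int32(547), np.float64(0.112)) (np.float64(0.5), 26) err [-0.4 -0.9  0.4]
1.32 False 18.14 Ft 0.9 Fr -4.2 (array([406.1, 330. ]), np.int32(551), np.float64(0.1125)) (np.float64(0.6), 24) err [-0.3 -1.   0.5]
1.44 False 18.5 Ft 0.9 Fr -5.5 (array([406.3, 329.3]), np.int32(547), np.float64(0.1128)) (np.float64(0.7), 22) err [-0.1 -1.1  0.4]
1.56 False 18.86 Ft 1.6 Fr -5.2 (array([410.6, 336.1]), np.int32(279), np.float64(0.1203)) (np.float64(0.6), 22) err [-0.  -1.1  0.4]
1.68 False 19.22 Ft 1.2 Fr -4.3 (array([407.4, 328.1]), np.int32(552), np.float64(0.1137)) (np.float64(0.6), 22) err [ 0.1 -1.1  0.4]
STOP
```

The reading at 1.56 was a split blob, not a drop: its area halved and the next reading continues the trend. I'll merge the blobs and carry on.

```bash
sed -i 's|    p=proj(c,\[\*AX,.106\],s);m=redw(c\["frame"\]);|&m=cv2.morphologyEx(m,cv2.MORPH_CLOSE,np.ones((7,7)));|' h.py; python3 back.py 1.68 4.8 0.12
```

```text
1.8 False 19.57 Ft 1.4 Fr -5.8 (array([408. , 327.2]), np.int32(581), np.float64(0.114)) (np.float64(0.4), 22) err [ 0.2 -1.   0.4]
1.92 False 19.93 Ft -0.3 Fr -4.9 (array([408.2, 326.8]), np.int32(588), np.float64(0.1142)) (np.float64(0.6), 22) err [ 0.5 -0.9  0.5]
2.04 False 20.29 Ft 1.3 Fr -5.8 (array([406. , 320.8]), np.int32(376), np.float64(0.1091)) (np.float64(2.1), 13) err [ 0.5 -0.7  0.5]
STOP
```

```bash
ls pics
python3 - <<'E'
import cv2,numpy as np
a=cv2.imread("pics/b1.68.png")[270:400,340:480];b=cv2.imread("pics/b2.04.png")[270:400,340:480]
cv2.imwrite("pics/cmp.png",cv2.resize(np.hstack([a,b]),None,fx=2.8,fy=2.8))
E
```

```text
b0.60.png
b1.68.png
b2.04.png
side0.png
sidecrop.png
t2.png
top0.png
topcrop.png
w1.png
w2.png
wrist0.png
x.png
```

View pics/cmp.png

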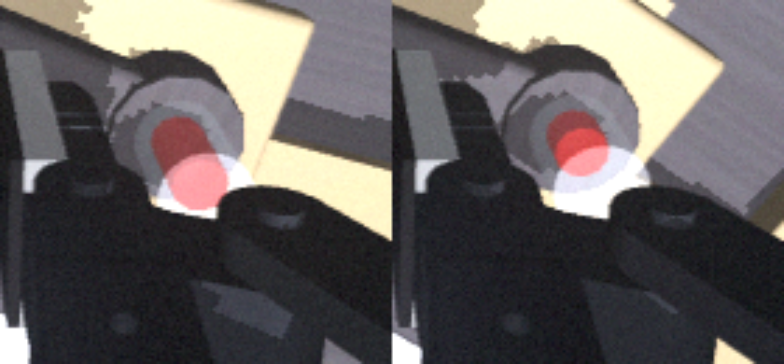

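Left panel (1.68 rad) shows the tip standing tall. In the right panel (2.04 rad) it has dropped clearly into the hub, so the drop came at 1.92–2.04 rad. Now one full turn forward with the gripper orientation held, so the knob spins on its pin and the end view matches this one.

```bash
cat > fwd.py <<'E'
from h import *
from workcell import *
yaw=PHI-np.radians(57)+.9*2.04
for i,th in enumerate(np.linspace(2.04,-4.27,26)[1:]):
    p,o=pose(th,yaw)
    hit=servo_line(p,attitude=o,max_speed=.08,contact_N=15)
    s=read_state();e=np.array([-np.sin(PHI+th),np.cos(PHI+th)])
    F=s["wrist_force"][:2]
    if hit or i%3==0 or i>22:
        c=capture("wrist")
        print(round(th,2),hit,round(s["time"],2),"Ft %.1f Fr %.1f"%(F@e,F@[e[1],-e[0]]),tipw(c,s),sidered(capture("side")),"err",np.round((s["position"]-p)*1e3,1),s["opening"].round(4))
    if hit: print("HIT");break
a=cv2.imread("pics/b2.04.png")[180:420,280:480];b=cv2.convertScaleAbs(c["frame"][180:420,280:480,::-1],alpha=1.5)
cv2.imwrite("pics/end.png",cv2.resize(np.hstack([a,b]),None,fx=2,fy=2))
E
python3 fwd.py
```

```text
Traceback (most recent call last):
  File "fwd.py", line 11, in <module>
    print(round(th,2),hit,round(s["time"],2),"Ft %.1f Fr %.1f"%(F@e,F@[e[1],-e[0]]),tipw(c,s),sidered(capture("side")),"err",np.round((s["position"]-p)*1e3,1),s["opening"].round(4))
                                                                                                                                                               ^^^^^^^^^^^^^^^^^^
AttributeError: 'float' object has no attribute 'round'
```

```bash
sed -i 's/s\["opening"\].round(4)/round(s["opening"],4)/; s/26)\[1:\]/26)[2:]/; s/i>22/i>21/' fwd.py; python3 fwd.py
```

```text
1.54 False 21.11 Ft -1.1 Fr -7.5 None (np.float64(2.3), 10) err [ 0.8 -1.1  0.4] 0.0185
0.78 False 22.13 Ft -1.6 Fr -4.8 (array([308.3, 375.8]), np.int32(256), np.float64(0.1083)) (np.float64(2.3), 12) err [-0.2 -0.8  0.4] 0.0184
0.02 False 23.16 Ft -1.5 Fr -1.9 None (np.float64(2.5), 10) err [ 0.  -0.6  0.5] 0.0184
-0.74 False 24.18 Ft -1.2 Fr 0.1 (array([212.5, 282.6]), np.int32(320), np.float64(0.1041)) (np.float64(2.8), 10) err [-0.8 -1.7  0.5] 0.0187
-1.49 False 25.21 Ft -1.8 Fr 0.0 (array([238.9, 213.7]), np.int32(334), np.float64(0.1028)) (np.float64(3.1), 8) err [-1.5 -1.   0.4] 0.0187
-2.25 False 26.23 Ft -1.0 Fr -2.1 (array([310.4, 182.8]), np.int32(328), np.float64(0.1193)) None err [-0.9 -0.3  0.4] 0.0191
-3.01 False 27.26 Ft -0.8 Fr -2.4 (array([383.4, 209. ]), np.int32(307), np.float64(0.1108)) (np.float64(3.3), 8) err [-0.2 -0.5  0.4] 0.0187
-3.77 False 28.28 Ft -0.5 Fr -1.1 (array([413.9, 274. ]), np.int32(201), np.float64(0.1065)) None err [ 0.  -0.8  0.4] 0.0186
-4.02 False 28.69 Ft -1.0 Fr -1.1 None None err [-0.  -0.9  0.4] 0.0185
-4.27 False 29.1 Ft -1.3 Fr -0.9 None None err [-0.  -1.   0.4] 0.0186
```

View pics/end.png

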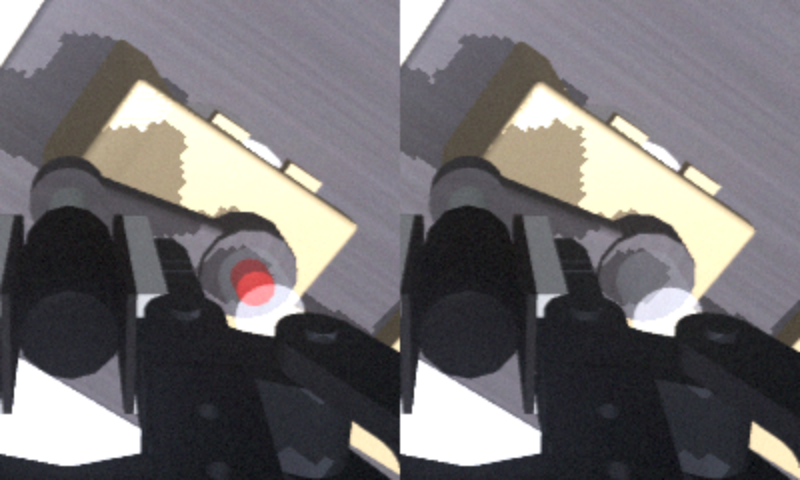

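The end view (right panel) shows the crank arm in the same direction as at the drop. The red tip has sunk out of sight in the hub, and the knob is still between the pads with opening 18.6 mm. Handing in.

Run:
```python
from h import *
from workcell import *
import pickle
dwell(.3);s=read_state();print(s["time"],s["opening"],s["wrist_force"],abs(s["qvel"]).max())
c=capture("top")["frame"].astype(int);b=pickle.load(open("c1.pkl","rb"))[1]["top"]["frame"].astype(int)
job_done()
```

```text
29.5 0.018711302131298506 [1.18529395 0.19280654 8.49283175] 0.0011581843260303447
the job is handed in; nothing more can be done
```

I pushed the rack home, found the thread drop, turned the crank one full turn forward, and handed the job in at 29.5 s of the 67 s allowed. The gripper is still holding the crank handle.

- **Rack:** I pushed the tan handle with shut fingers until it met the end stop. Three pushes at 9–10 N all ended within 0.2 mm of each other, and the top and wrist pictures showed the rack flush against the stop.
- **Thread drop:** I turned the crank backward in 0.12–0.15 rad steps while watching the red tip in the wrist and side cameras. The tip dropped between 1.92 and 2.04 rad, and a before/after picture confirmed it. An earlier stop at 1.68 rad was a false alarm caused by a split red patch in the image, so I carried on.
- **One turn forward:** I turned forward 6.31 rad from where I stopped, which is 6.19–6.31 rad from the drop itself. The sideways force on the handle stayed under 2 N, with no jam.
- **Last checks:** The crank arm ended in the same direction as at the drop, and the arm was still. The fingers held the handle at an opening of 18.7 mm.

Two things I could not fully confirm:
- **Bolt depth:** At the end the tip had sunk out of sight in the hub, so the final depth of about -8 mm comes from the turn count and the tip disappearing, not from a direct measurement. Single wrist-camera height readings during the forward turn were also noisy.
- **Bystanders:** I did not compare pictures of the vials, dish, bottles and tools before and after. Nothing showed unexpected contact, and while I was working the crank the fingers stayed above everything near the clamp.

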